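# Find and level the high piston of the dough press

## Robot

A 6-joint arm with a two-finger parallel gripper is mounted at the origin on the work surface. World frame = base frame: x ahead of the robot, y to its left, z up, the work surface at z = 0. Lengths are in mm, angles in rad, forces in N, time in s.
With the tool pointing down it reaches from about 400 to 825 mm from the base axis. Payload 7 kg.
Tool frame: the origin (TCP) lies where the fingers leave the gripper's body, on its centre line; the fingertips stand 73 mm ahead of it and the grasp point (between the pads) lies 54 mm ahead of it; z points along the fingers, x is the direction in which the jaws open and shut, and the axes are right-handed (so a half turn about z gives the same grasp; the last joint's range is limited). The gripper opens to 85 mm and grips with 20 to 120 N. Pads are 22 mm wide; open, the fingers measure 114 mm over their backs; the gripper's body (76 mm by 85 mm) begins 54 mm behind the grasp point. The pads swing forward as they close: fully open they stand 13 mm farther back than shut.
Start: joints at [-1.036, 0.359, 0.012, 0, -1.224, -0.288], TCP at [164.878, -654.531, 303.902] pointing down, gripper open.
Joint ranges: [-3.07, 3.07], [-1.43, 2.12], [-1.02, 1.25], [-3.03, 1.67], [-3.05, -0], [-3.03, 3.03]. Speed limits (rad/s): [2.39, 2.39, 3.01, 3.14, 3.14, 3.14].

## Interface

Orientations are given as a unit quaternion [w, x, y, z].
In Python, from cell import * gives the robot as it stands. The module is installed in compiled form; this text tells all that it offers.
- The arm moves only by the tool carry_out, never from a script. Its argument "increments" is a list that holds one entry, the list of rows, each a list of 7 numbers: the shift along the tool's x, y, z each as a share of 0.12 m, from -1 to 1, then the turn, a rotation vector about the tool's x, y, z each as a share of 45 degrees, from -1 to 1, then the opening, from -1 (shut) to 1 (fully open). A call has 1 to 20 rows; each row shifts and turns the commanded pose from where the row before left it, along the tool's axes as they then stand; what a row does not reach is not made up. A row lasts 1/10 s, in which the tool goes at most 50 mm and 8.59 degrees, less where a joint would pass 70% of its speed; a pose out of reach is approached as far as the arm can. A call with a number of a shift or a turn outside -1 to 1 is refused whole. A call with a gripper value outside its range is refused whole. The fingers move at their own pace and stop on an object; the grip force is fixed at half the most. Time passes only in rows, so rows that do not move let the fingers close. It gives the time, the measured TCP pose, the force and the opening at its end, in the units of the state.
- read_state(): the state, without advancing time (a new reading comes with each control period).
- read_camera(name): name is "side" or "top"; returns a dict with "image" (480x640x3 uint8, blue, green, red), "fx", "fy", "cx", "cy" (pixels), "world_to_cam" (4x4, takes a point from world to camera coordinates). Camera axes: x right, y up, looking along -z (the intrinsics and any distortion apply to the point x, -y, -z); pixel columns grow to the right and rows downward; lengths in mm; the calibration is good to about 2 mm. A picture is of the moment at which its call begins. There is no depth.
- finish_job(): hands the job in, once; it reports no verdict.
The state is a dict: "t": time; "joint_positions": joint angles; "dq": joint speeds; "joint_torque": joint torques, N m; "tool_pos": TCP position; "tcp_rot": TCP orientation; "force": force on the tool from outside, world axes, zero at the start; "moment": the same for the moment, N m; "grip_width": opening from 0.0 (shut) to 1.0 (fully open).
Only numpy, scipy, OpenCV 4.12 (cv2) and the standard library are available. Lean on these libraries where they do the work, as an engineer would, in place of code of your own. Each camera call takes 0.05 s, during which the arm holds its last target. There are 200 camera calls.

## Task

One of the six pistons in the dough-press bed stands a few millimetres too high. Take the orange-handled probe from its stand and touch its nose gently to the six piston tops in order, the near row from left to right and then the far row from left to right, to find which one is high. Press that one down with the probe until it is level with the others, no lower and without pushing any other piston down, then put the probe back upright in its stand, its collar resting on top, and leave everything else alone.

Things in the scene. Friction and masses are not known exactly. Their poses are not given: they have to be found in the camera images.
- probe_grip (a point): centre (half-way up) of the probe's orange square handle, 24 x 24 mm and 70 mm tall; z points up the handle, x and y are square to its faces. The probe stands in its stand at the start. Below the handle: a round steel collar 40 mm wide and 6 mm thick whose underside is 41 mm below this point, then a 16 mm round barrel 35 mm long, then the brass nose. Probe mass 0.2 to 0.3 kg
- nose: brass round-ended nose of the probe, 10 mm wide; origin at its very tip, 106 mm below the handle's centre, z up along the probe. It is sprung: it stays out up to 2 N, then gives 1 mm per further newton, with 18 mm of travel in all
- stand: wooden stand for the probe, 70 x 70 mm (foot plate 90 x 90 mm), 75 mm tall, fixed; origin at the centre of its underside. A 26 mm square hole goes right down through it; the probe's barrel and nose hang in the hole and its collar rests on the stand's top
- bed: grey bed of the dough press, 170 x 240 mm, fixed, deck 50 mm high; origin at the centre of its underside, x away from the robot, y to the robot's left, yaw up to 0.35 rad. Six aluminium piston heads 42 mm wide stand out of the deck in two rows of three; two hinge lugs 65 mm high at the far edge; a red dot at the deck's near left corner. Sound pistons' flat tops are 62 mm above the table
- proud (a joint): height of the one high piston's top above the level height, m (0 is level, at the start 0.0035 to 0.0055); it does not say where it is. All six pistons sit stiffly: they stay put under a push of up to 10 N, slide down slowly at 12 to 14 N, have no stop at level (they go on down if pushed on) and cannot be pulled up again
- spot1 (a point): centre of piston place 1 on the bed, at the level height of a piston top (12 mm above the deck): near row, left; rows are 72 mm apart, pistons 70 mm apart along a row
- spot2 (a point): centre of piston place 2 on the bed, at the level height of a piston top (12 mm above the deck): near row, middle; rows are 72 mm apart, pistons 70 mm apart along a row
- spot3 (a point): centre of piston place 3 on the bed, at the level height of a piston top (12 mm above the deck): near row, right; rows are 72 mm apart, pistons 70 mm apart along a row
- spot4 (a point): centre of piston place 4 on the bed, at the level height of a piston top (12 mm above the deck): far row, left; rows are 72 mm apart, pistons 70 mm apart along a row
- spot5 (a point): centre of piston place 5 on the bed, at the level height of a piston top (12 mm above the deck): far row, middle; rows are 72 mm apart, pistons 70 mm apart along a row
- spot6 (a point): centre of piston place 6 on the bed, at the level height of a piston top (12 mm above the deck): far row, right; rows are 72 mm apart, pistons 70 mm apart along a row
- pad_a (a joint): height of the top of one of the five sound pistons above the level height, m (within 0.0005 of level at the start); it does not say where the piston is
- pad_b (a joint): height of the top of one of the five sound pistons above the level height, m (within 0.0005 of level at the start); it does not say where the piston is
- pad_c (a joint): height of the top of one of the five sound pistons above the level height, m (within 0.0005 of level at the start); it does not say where the piston is
- pad_d (a joint): height of the top of one of the five sound pistons above the level height, m (within 0.0005 of level at the start); it does not say where the piston is
- pad_e (a joint): height of the top of one of the five sound pistons above the level height, m (within 0.0005 of level at the start); it does not say where the piston is
- bowl: steel bowl, 150 mm wide, 60 mm tall, a bystander to leave alone; origin on its underside
- mug: blue mug, 80 mm wide, 90 mm tall, a bystander to leave alone; origin on its underside
- jar: clear jar with a red lid, 90 mm wide, 140 mm tall, a bystander to leave alone; origin on its underside
- tin: yellow tin, 70 mm wide, 100 mm tall, a bystander to leave alone; origin on its underside
- spatula: spatula lying flat, about 250 mm long, a bystander to leave alone; origin on its underside
- brush: brush lying flat, about 200 mm long, a bystander to leave alone; origin on its underside
- spoon: spoon lying flat, about 200 mm long, a bystander to leave alone; origin on its underside
Things that resemble listed ones, but are neither listed nor needed, are in the scene too. Of the things like the part that bears probe_grip, leave any that is purple; of the rest the smaller one is meant.

How it is judged:
By the outcome, as a careful person would: the job done as asked, in the order asked, and still so for the second after the job is handed in, with the robot touching nothing.
It also fails if it takes over 72 s, if anything falls off the work surface, if the arm or the gripper's body presses on something with over 40 N, if the wrist force passes 120 N, or if a joint passes its speed limit or range.

## Working session

There is one attempt and no reset: what is moved stays moved. The work goes in short steps, Python scripts to look and compute and a tool call to move; the robot and the scene stay as the last step left them, time stands still between calls to the robot, and variables do not carry over. Pictures are saved under pics/ and viewed, about 8 in all and at most 12, crops included, and the job is handed in when it is done.

Besides the shell and the picture viewer there is one more tool, called after "Request:" as name(argument=value, ...), one argument or row to a line, values as JSON. carry_out: Moves the arm, as the interface text tells. Its arguments: {"type":"object","properties":{"increments":{"type":"array"}},"required":["increments"]}

```bash
mkdir -p pics
python3 - <<'E'
from cell import *
import cv2
for n in("top","side"):
    c=read_camera(n); cv2.imwrite(f"pics/{n}0.png",c["image"]); print(n,c["fx"],c["fy"],c["cx"],c["cy"],c["world_to_cam"].tolist() if hasattr(c["world_to_cam"],'tolist') else c["world_to_cam"],[k for k in c])
print(read_state())
E
```

```text
top 483.30019627584807 483.30019627584807 323.74866982870884 247.0492834162344 [[0.02603380603702783, -0.9995918890937323, 0.011759940529194463, -1.8150476683075913], [0.9900109918573979, 0.02741133926811365, 0.1382998715872857, -566.4325824708992], [-0.138565785620974, 0.00804199835564255, 0.9903205790640172, -1113.0915734146784], [0.0, 0.0, 0.0, 1.0]] ['image', 'fx', 'fy', 'cx', 'cy', 'world_to_cam']
side 449.3128629828583 449.3128629828583 325.5524167086649 245.09728492672474 [[-0.8729924338799161, -0.4871601870490596, 0.023646617998048423, 512.9553476673772], [0.2457708528453988, -0.3975094692013513, 0.8840717786395546, -233.34009873359975], [-0.42128481847802873, 0.7775996232313808, 0.46675253365177255, -1008.0609771949075], [0.0, 0.0, 0.0, 1.0]] ['image', 'fx', 'fy', 'cx', 'cy', 'world_to_cam']
{'t': 0.1, 'joint_positions': array([-1.03590915e+00,  3.59317412e-01,  1.11897214e-02, -3.26707952e-04,
       -1.22410285e+00, -2.88102943e-01]), 'dq': array([-0.00203666, -0.00270045,  0.00276439, -0.00030536,  0.0004533 ,
       -0.00024241]), 'joint_torque': array([-1.85185163e-03, -5.84765625e+01,  2.94105345e+01,  6.95460185e+00,
       -3.23257962e-03, -7.28106045e-06]), 'tool_pos': array([ 164.81275596, -654.25062737,  303.0697099 ]), 'tcp_rot': array([-6.11461278e-04,  6.14744080e-01,  7.88726301e-01,  4.04907569e-04]), 'force': array([-0.12550274,  0.34555262, -0.65527087]), 'moment': array([ 2.06084513e-02, -2.46306972e-02,  5.92209437e-05]), 'grip_width': 0.9985889546716967}
```

View pics/top0.png

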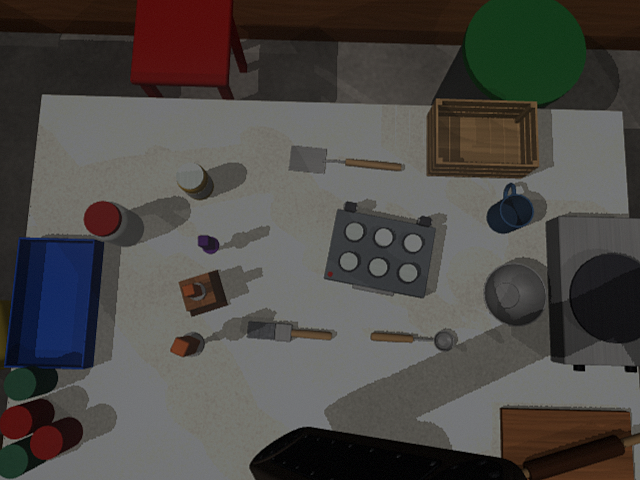

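View pics/side0.png

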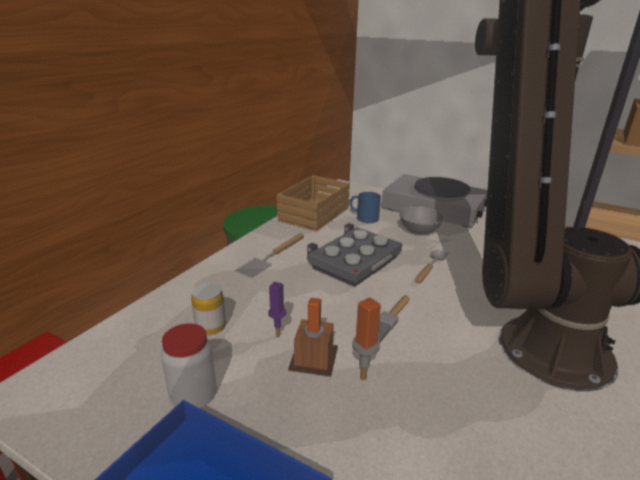

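The top view shows the stand with the small orange probe at about (200,292), with decoys at (187,345), larger, and (208,243), purple. The bed is at about (383,252), with its red dot at (330,275). I'll enlarge these.

Run:
```python
import cv2,numpy as np
t=cv2.imread("pics/top0.png");s=cv2.imread("pics/side0.png")
f=lambda im,x,y,w,h,k:np.clip(cv2.resize(im[y:y+h,x:x+w],None,fx=k,fy=k,interpolation=cv2.INTER_CUBIC)*1.0*1.7,0,255).astype('uint8')
a=f(t,170,260,66,60,6); b=f(t,315,195,132,110,6)[:,:792]
c=f(s,285,285,66,96,6)
cv2.imwrite("pics/c1.png",f(t,315,195,132,100,6)); 
o=np.zeros((576,796,3),'uint8');o[:360,:396]=a;o[:576,400:796]=c;cv2.imwrite("pics/c2.png",o)
```

```text
(no output)
```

View pics/c1.png

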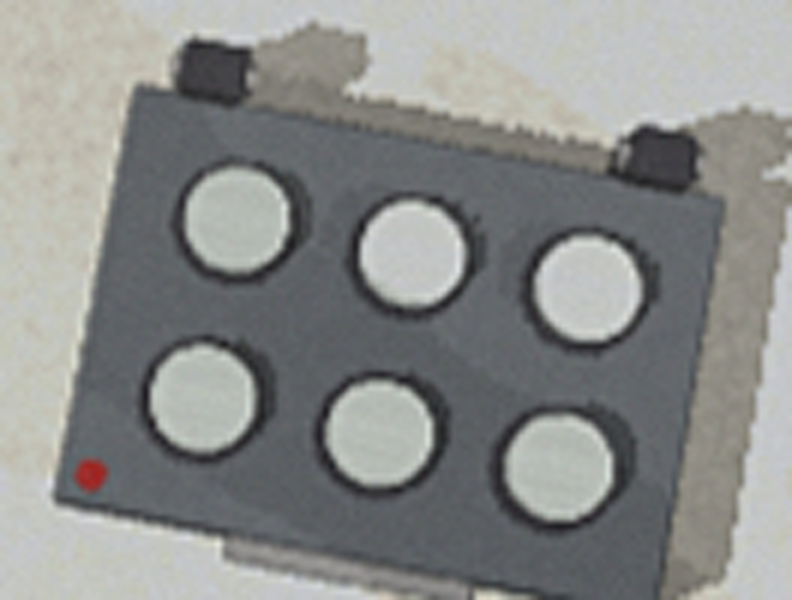

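View pics/c2.png

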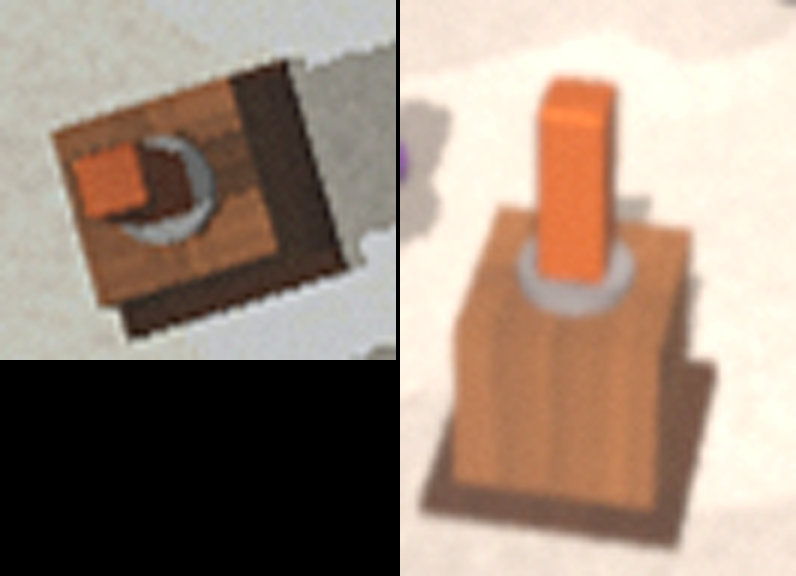

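```bash
cat > h.py <<'E'
import numpy as np,cv2
from scipy.spatial.transform import Rotation as R
CAM={"top":(483.3002,323.74867,247.04928,np.array([[0.02603380603702783,-0.9995918890937323,0.011759940529194463,-1.8150476683075913],[0.9900109918573979,0.02741133926811365,0.1382998715872857,-566.4325824708992],[-0.138565785620974,0.00804199835564255,0.9903205790640172,-1113.0915734146784]])),
"side":(449.31286,325.55242,245.09728,np.array([[-0.8729924338799161,-0.4871601870490596,0.023646617998048423,512.9553476673772],[0.2457708528453988,-0.3975094692013513,0.8840717786395546,-233.34009873359975],[-0.42128481847802873,0.7775996232313808,0.46675253365177255,-1008.0609771949075]]))}
def back(cam,uv,z):
    f,cx,cy,M=CAM[cam];A=M[:,:3];c=-A.T@M[:,3]
    uv=np.atleast_2d(uv);d=np.c_[(uv[:,0]-cx)/f,-(uv[:,1]-cy)/f,-np.ones(len(uv))]@A
    return c+d*((z-c[2])/d[:,2])[:,None]
def crop(uv,x0,y0,k=6): return (np.atleast_2d(uv)+.5)/k-.5+[x0,y0]
E
python3 - <<'E'
from h import *
np.set_printoptions(precision=2,suppress=True)
P=back("top",crop([(204,398),(380,432),(557,466),(238,219),(413,252),(588,289)],315,195),62)[:,:2]
m=np.array([(a,b) for a in(-36,36) for b in(70,0,-70)],float)
Rm,_=None,None
pc=P-P.mean(0);U,S,V=np.linalg.svd(m.T@pc);Q=(U@V).T
print(P);print("yaw",np.arctan2(Q[1,0],Q[0,0]),"c",P.mean(0));F=m@Q.T+P.mean(0);print(F,np.abs(F-P).max())
s=back("top",crop([(52,131),(232,78),(276,250),(102,305)],170,260),75)
h=back("top",crop([(75,157),(137,143),(147,207),(87,219)],170,260),151)
def yaw(q):
    e=np.roll(q,-1,0)-q;a=np.arctan2(e[:,1],e[:,0]);return np.angle(np.exp(4j*a).mean())/4,np.linalg.norm(e[:,:2],axis=1)
print("stand",s.mean(0),yaw(s));print("handle",h.mean(0),yaw(h))
hs=back("side",crop([(540-400,115),(605-400,123),(616-400,85),(555-400,78)],285,285),151)
ss=back("side",crop([(58,322),(262,362),(290,232),(100,207)],285,285),75)
print("side handle",hs.mean(0),yaw(hs),"stand",ss.mean(0),yaw(ss))
from cell import *
st=read_state();q=st["tcp_rot"];print(R.from_quat(np.r_[q[1:],q[0]]).as_matrix())
E
```

```text
[[ 532.11  -45.1 ]
 [ 520.71 -113.64]
 [ 509.35 -182.44]
 [ 602.96  -57.09]
 [ 591.79 -125.82]
 [ 579.06 -194.44]]
yaw -0.1685503553183124 c [ 556.   -119.75]
[[ 532.25  -44.71]
 [ 520.51 -113.71]
 [ 508.76 -182.72]
 [ 603.23  -56.78]
 [ 591.49 -125.79]
 [ 579.74 -194.8 ]] 0.6890728077336234
stand [451.64 298.77  75.  ] (np.float64(0.3251879206242374), array([70.5 , 67.8 , 67.97, 68.98]))
handle [451.26 299.   151.  ] (np.float64(0.23724323978806908), array([22.22, 22.97, 21.34, 22.4 ]))
side handle [446.9  304.65 151.  ] (np.float64(0.33643455127223504), array([21.62, 21.99, 20.68, 21.77])) stand [447.79 302.44  75.  ] (np.float64(0.31886615093229476), array([70.81, 70.16, 68.69, 64.32]))
[[-0.24  0.97 -0.  ]
 [ 0.97  0.24  0.  ]
 [ 0.   -0.   -1.  ]]
```

Handle centre is about (450,300), with yaw about 0.31. The bed yaw is −0.17, and all six spots are located. Going round to the stand on an arc.

Request:
carry_out(
  increments=[
    [[0.2,0.33,0,0,0,0,1],[0.2,0.33,0,0,0,0,1],[0.2,0.33,0,0,0,0,1],[0.2,0.33,0,0,0,0,1],[0.2,0.33,0,0,0,0,1],[0.2,0.33,0,0,0,0,1],[0.2,0.33,0,0,0,0,1],[0.2,0.33,0,0,0,0,1],[0.2,0.33,0,0,0,0,1],[0.2,0.33,0,0,0,0,1],[0.2,0.33,0,0,0,0,1],[0.2,0.33,0,0,0,0,1],[0.38,0.02,0,0,0,0,1],[0.38,0.02,0,0,0,0,1],[0.38,0.02,0,0,0,0,1],[0.38,0.02,0,0,0,0,1],[0.38,0.02,0,0,0,0,1],[0.38,0.02,0,0,0,0,1],[0.38,0.02,0,0,0,0,1],[0.38,0.02,0,0,0,0,1]],
  ],
)

```text
t: 2.1
tool_pos: [483.9, 100.9, 303.9]
tcp_rot: [-0.0, 0.615, 0.789, 0.0]
force: [0.3, 0.3, 0.1]
grip_width: 0.997
```

```bash
cat >> h.py <<'E'
def go(x,y,z,phi=None,pos=None,ang=None):
    """print tool-axis shift (shares) and turn about tool z (share of 45deg) from measured (or given) pose"""
    from cell import read_state
    s=read_state();q=s["tcp_rot"];M=R.from_quat(np.r_[q[1:],q[0]]).as_matrix()
    p=s["tool_pos"] if pos is None else np.array(pos,float)
    d=M.T@(np.array([x,y,z])-p)/120
    a=np.arctan2(M[1,0],M[0,0])
    print("t",round(s["t"],2),"pos",p.round(2),"phi",round(a,4),"tilt",M[:2,2].round(4),"F",s["force"].round(2),"grip",round(s["grip_width"],3))
    print("shares",d.round(3),"mm",(d*120).round(2),"turn share",None if phi is None else round(-(phi-a)/(np.pi/4),3))
E
python3 -c "
from h import *;go(450,300,260,1.885)"
```

```text
t 2.1 pos [483.89 100.9  303.88] phi 1.8176 tilt [-0.0001  0.0001] F [0.3  0.32 0.08] grip 0.997
shares [1.678 0.132 0.366] mm [201.34  15.78  43.9 ] turn share -0.086
```

Request:
carry_out(
  increments=[
    [[0.33,0.03,0.05,0,0,-0.02,1],[0.33,0.03,0.05,0,0,-0.02,1],[0.33,0.03,0.05,0,0,-0.02,1],[0.33,0.02,0.05,0,0,-0.02,1],[0.33,0.02,0.05,0,0,0,1],[0,0,0,0,0,0,1],[0,0,0,0,0,0,1]],
  ],
)

```text
t: 2.8
tool_pos: [444.9, 294.4, 273.2]
tcp_rot: [-0.0, 0.589, 0.808, -0.001]
force: [0.1, -1.0, 0.1]
grip_width: 0.997
```

Run:
```python
from h import *;go(450,300,172,1.885)
from cell import *
f=lambda im,x,y,w,h,k:np.clip(cv2.resize(im[y:y+h,x:x+w],None,fx=k,fy=k,interpolation=cv2.INTER_CUBIC)*1.5,0,255).astype('uint8')
t=read_camera("top")["image"];s=read_camera("side")["image"]
cv2.imwrite("pics/g1.png",np.hstack([f(t,140,230,100,125,4),f(s,260,200,100,125,4)]))
```

```text
t 2.8 pos [444.92 294.4  273.24] phi 1.8822 tilt [-0.001  -0.0012] F [ 0.08 -1.    0.15] grip 0.997
shares [0.032 0.056 0.844] mm [  3.86   6.69 101.23] turn share -0.004
```

View pics/g1.png

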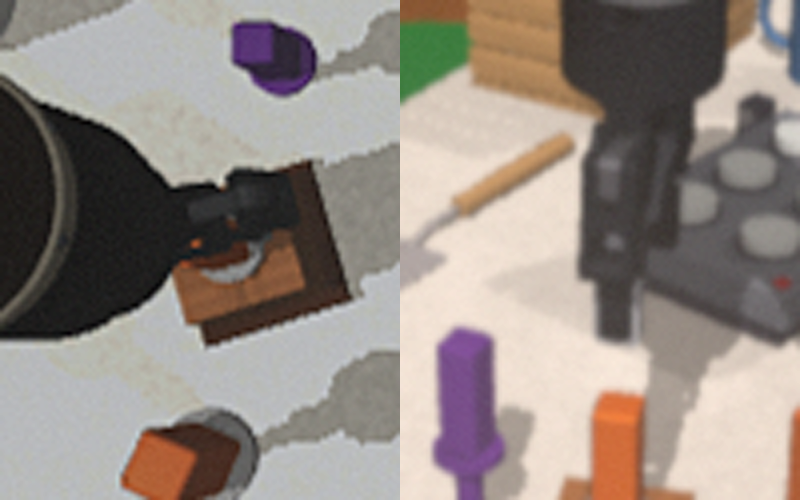

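The gripper is above the handle in both views, with the decoys clear. Descending.

Request:
carry_out(
  increments=[
    [[0.03,0.055,0.05,0,0,0,1],[0,0,0.11,0,0,0,1],[0,0,0.15,0,0,0,1],[0,0,0.15,0,0,0,1],[0,0,0.15,0,0,0,1],[0,0,0.13,0,0,0,1],[0,0,0.1,0,0,0,1],[0,0,0,0,0,0,1],[0,0,0,0,0,0,1]],
  ],
)

```text
t: 3.8
tool_pos: [450.9, 299.1, 173.0]
tcp_rot: [0.0, 0.59, 0.808, -0.0]
force: [0.4, -0.2, -0.4]
grip_width: 1.0
```

Run:
```python
from h import *;go(450,300,172,1.885)
from cell import *
f=lambda im,x,y,w,h,k:np.clip(cv2.resize(im[y:y+h,x:x+w],None,fx=k,fy=k,interpolation=cv2.INTER_CUBIC)*1.5,0,255).astype('uint8')
t=read_camera("top")["image"];s=read_camera("side")["image"]
cv2.imwrite("pics/g2.png",np.hstack([f(t,140,230,100,125,4),f(s,260,250,100,125,4)]))
```

```text
t 3.8 pos [450.88 299.06 172.99] phi 1.8801 tilt [-0.0002 -0.0005] F [ 0.43 -0.21 -0.37] grip 1.0
shares [ 0.01  -0.005  0.008] mm [ 1.16 -0.55  0.99] turn share -0.006
```

View pics/g2.png

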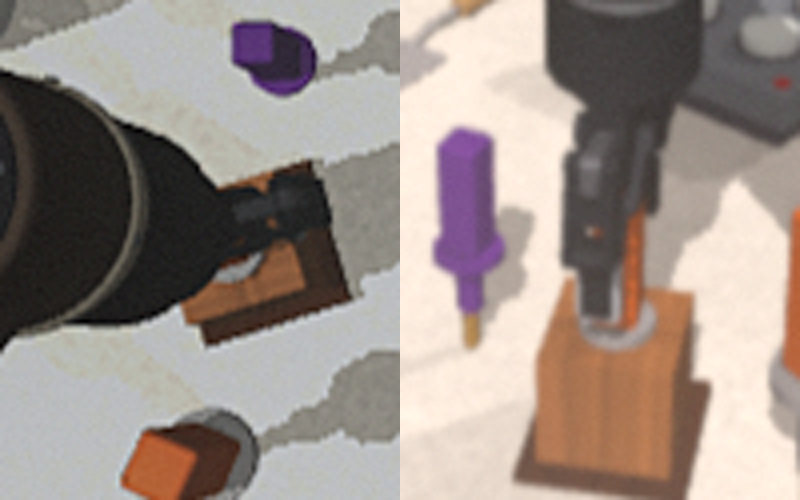

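Run:
```python
from h import *
def pr(p):
    f,cx,cy,M=CAM["side"];c=M[:,:3]@p+M[:,3];return np.array([cx+f*c[0]/-c[2],cy-f*c[1]/-c[2]])
ph=1.88;X=np.array([np.cos(ph),np.sin(ph),0]);Y=np.array([np.sin(ph),-np.cos(ph),0]);T=np.array([450.9,299.1,110])
for k in(42,50):
  for w in(-11,11): print("finger",k,w,(pr(T+k*X+w*Y)-[260,250])*4)
for c in((450.9,299.1),(447.5,303),(451,303),(447,299)): print("collar",c,(pr(np.array([*c,81]))-[260,250])*4, "handle top", pr(np.array([*c,151])))
print(back("side",crop([(175,277)],285,285),81), back("side",crop([(178,97)],285,285),151))
print(back("top",crop([(163,188)],170,260),81))
```

```text
finger 42 -11 [218.41623312 317.88297038]
finger 42 11 [174.54199939 311.40504212]
finger 50 -11 [214.78252933 328.08705396]
finger 50 11 [170.57381574 321.51513883]
collar (450.9, 299.1) [214.7976775  309.38448221] handle top [314.09771913 299.27951847]
collar (447.5, 303) [216.64806797 315.62067486] handle top [314.57928681 300.75504072]
collar (451, 303) [210.78171015 313.41409911] handle top [313.05828659 300.22972462]
collar (447, 299) [221.41965895 311.72361849] handle top [315.81445617 299.83651544]
[[445.20095537 308.57175479  81.        ]] [[448.06745916 303.32214968 151.        ]]
[[452.35047277 298.28877372  81.        ]]
```

The fingers straddle the handle in both views. The collar centre is about 2 mm off along tool y, so I'll nudge and close.

Request:
carry_out(
  increments=[
    [[0.012,-0.012,0.01,0,0,0,1],[0,0,0,0,0,0,-1],[0,0,0,0,0,0,-1],[0,0,0,0,0,0,-1],[0,0,0,0,0,0,-1],[0,0,0,0,0,0,-1],[0,0,0,0,0,0,-1],[0,0,0,0,0,0,-1],[0,0,0,0,0,0,-1]],
  ],
)

```text
t: 4.8
tool_pos: [449.0, 300.3, 172.1]
tcp_rot: [0.0, 0.59, 0.808, 0.0]
force: [-0.5, -0.0, 3.9]
grip_width: 0.275
```

```bash
python3 -c "
from h import *;go(450,300,172,1.885)
from cell import *;s=read_state();print(s['moment'])"
```

```text
t 4.8 pos [448.95 300.29 172.11] phi 1.8806 tilt [0.0003 0.0002] F [-0.49 -0.04  3.92] grip 0.275
shares [-0.005  0.008  0.001] mm [-0.6   0.91  0.11] turn share -0.006
[-0.12328706  0.25571102  0.0261677 ]
```

Gripped: width 0.275 is about 23 mm and side force is nearly zero. Lifting, then carrying to above spot 1.

Request:
carry_out(
  increments=[
    [[0,0,-0.03,0,0,0,-1],[0,0,-0.08,0,0,0,-1],[0,0,-0.15,0,0,0,-1],[0,0,-0.2,0,0,0,-1],[0,0,-0.2,0,0,0,-1],[0,0,-0.05,0,0,0,-1],[-0.15,-0.01,0,0,0,0,-1],[-0.3,-0.024,0,0,0,0,-1],[-0.3,-0.024,0,0,0,0,-1],[-0.3,-0.024,0,0,0,0,-1],[-0.3,-0.024,0,0,0,0,-1],[-0.3,-0.024,0,0,0,0,-1],[-0.3,-0.024,0,0,0,0,-1],[-0.3,-0.024,0,0,0,0,-1],[-0.3,-0.024,0,0,0,0,-1],[-0.25,-0.01,0,0,0,0,-1],[-0.15,-0.01,0,0,0,0,-1],[0,0,0,0,0,0,-1],[0,0,0,0,0,0,-1],[0,0,0,0,0,0,-1]],
  ],
)

```text
t: 6.8
tool_pos: [530.8, -44.8, 256.6]
tcp_rot: [-0.0, 0.59, 0.808, -0.0]
force: [-0.8, 1.2, -3.9]
grip_width: 0.273
```

Run:
```python
from h import *;go(532.2,-44.7,229.1)
from cell import *
f=lambda im,x,y,w,h,k:np.clip(cv2.resize(im[y:y+h,x:x+w],None,fx=k,fy=k,interpolation=cv2.INTER_CUBIC)*1.5,0,255).astype('uint8')
t=read_camera("top")["image"];s=read_camera("side")["image"]
cv2.imwrite("pics/g3.png",np.hstack([f(t,300,180,130,150,3),f(s,280,140,130,150,3)]))
```

```text
t 6.8 pos [530.8  -44.81 256.61] phi 1.8805 tilt [-0.0009  0.0001] F [-0.77  1.18 -3.86] grip 0.273
shares [-0.003  0.012  0.229] mm [-0.33  1.39 27.51] turn share None
```

View pics/g3.png

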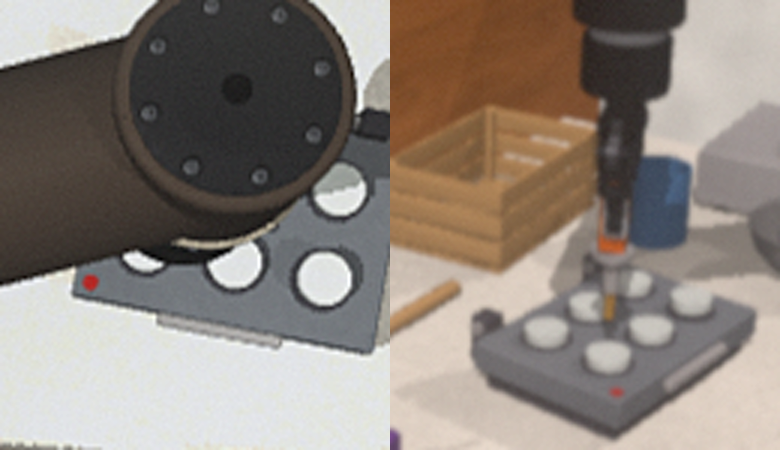

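The probe hangs upright in the grip, nose over piston 1: in the side crop the tip is at (608,320) and the piston at (608,352). Baseline Fz is about −3.9. First stage goes down to nose z ≈ 64.5, which only a proud piston reaches.

Request:
carry_out(
  increments=[
    [[0,0.01,0.05,0,0,0,-1],[0,0,0.1,0,0,0,-1],[0,0,0.05,0,0,0,-1],[0,0,0.03,0,0,0,-1],[0,0,0.02,0,0,0,-1],[0,0,0,0,0,0,-1],[0,0,0,0,0,0,-1],[0,0,0,0,0,0,-1]],
  ],
)

```text
t: 7.7
tool_pos: [532.7, -44.7, 227.4]
tcp_rot: [0.0, 0.59, 0.808, 0.0]
force: [0.6, 1.0, -2.0]
grip_width: 0.267
```

Request:
carry_out(
  increments=[
    [[0,0,0.01,0,0,0,-1],[0,0,0,0,0,0,-1],[0,0,0,0,0,0,-1]],
  ],
)

```text
t: 8.0
tool_pos: [532.5, -44.7, 226.0]
tcp_rot: [0.0, 0.59, 0.808, 0.0]
force: [0.2, 0.5, -2.1]
grip_width: 0.271
```

Request:
carry_out(
  increments=[
    [[0,0,0.01,0,0,0,-1],[0,0,0,0,0,0,-1],[0,0,0,0,0,0,-1]],
  ],
)

```text
t: 8.3
tool_pos: [532.5, -44.7, 224.7]
tcp_rot: [-0.0, 0.59, 0.808, -0.0]
force: [0.2, -0.1, -2.1]
grip_width: 0.273
```

Request:
carry_out(
  increments=[
    [[0,0,0.01,0,0,0,-1],[0,0,0,0,0,0,-1],[0,0,0,0,0,0,-1]],
  ],
)

```text
t: 8.6
tool_pos: [532.6, -44.7, 223.7]
tcp_rot: [0.0, 0.59, 0.808, 0.0]
force: [0.4, 0.5, 0.0]
grip_width: 0.275
```

Request:
carry_out(
  increments=[
    [[0,0,0.006,0,0,0,-1],[0,0,0,0,0,0,-1],[0,0,0,0,0,0,-1]],
  ],
)

```text
t: 8.9
tool_pos: [532.6, -44.7, 222.9]
tcp_rot: [0.0, 0.59, 0.808, 0.0]
force: [0.5, -0.4, 1.0]
grip_width: 0.274
```

Piston 1 makes contact at TCP z ≈ 223.9, against 224.1 predicted for level, so it is sound. On to piston 2, first stage at 226.

Request:
carry_out(
  increments=[
    [[0,0,-0.05,0,0,0,-1],[0,0,-0.075,0,0,0,-1],[-0.15,-0.08,0,0,0,0,-1],[-0.22,-0.11,0,0,0,0,-1],[-0.15,-0.08,0,0,0,0,-1],[0,0,0.04,0,0,0,-1],[0,0,0.03,0,0,0,-1],[0,0,0.02,0,0,0,-1],[0,0,0.01,0,0,0,-1],[0,0,0,0,0,0,-1],[0,0,0,0,0,0,-1],[0,0,0,0,0,0,-1]],
  ],
)

```text
t: 10.1
tool_pos: [520.8, -113.7, 225.9]
tcp_rot: [0.0, 0.589, 0.808, 0.0]
force: [-0.2, 0.4, -2.1]
grip_width: 0.271
```

```bash
python3 -c "
from h import *;go(520.5,-113.7,222.9)"
```

```text
t 10.1 pos [ 520.78 -113.75  225.91] phi 1.8809 tilt [ 0.0002 -0.    ] F [-0.2   0.42 -2.14] grip 0.271
shares [ 0.001 -0.002  0.025] mm [ 0.13 -0.26  3.01] turn share None
```

Nothing proud at 2. Touching it at the level height.

Request:
carry_out(
  increments=[
    [[0,0,0.01,0,0,0,-1],[0,0,0.01,0,0,0,-1],[0,0,0.006,0,0,0,-1],[0,0,0,0,0,0,-1],[0,0,0,0,0,0,-1],[0,0,0,0,0,0,-1]],
  ],
)

```text
t: 10.7
tool_pos: [520.7, -114.0, 222.8]
tcp_rot: [0.0, 0.59, 0.808, 0.0]
force: [-1.3, 1.1, 0.4]
grip_width: 0.273
```

Request:
carry_out(
  increments=[
    [[0,0,-0.05,0,0,0,-1],[0,0,-0.075,0,0,0,-1],[-0.15,-0.08,0,0,0,0,-1],[-0.22,-0.11,0,0,0,0,-1],[-0.15,-0.08,0,0,0,0,-1],[0,0,0.04,0,0,0,-1],[0,0,0.03,0,0,0,-1],[0,0,0.02,0,0,0,-1],[0,0,0.01,0,0,0,-1],[0,0,0,0,0,0,-1],[0,0,0,0,0,0,-1],[0,0,0,0,0,0,-1]],
  ],
)

```text
t: 11.9
tool_pos: [508.9, -183.2, 226.0]
tcp_rot: [0.0, 0.589, 0.808, -0.0]
force: [-1.4, -2.4, 2.6]
grip_width: 0.275
```

Piston 3 reads about 4.7 N at 226, so it stands about 4.8 mm proud. Carrying on to 4, 5 and 6 as ordered.

Request:
carry_out(
  increments=[
    [[0,0,-0.05,0,0,0,-1],[0,0,-0.075,0,0,0,-1],[0.12,0.17,0,0,0,0,-1],[0.2,0.28,0,0,0,0,-1],[0.2,0.28,0,0,0,0,-1],[0.15,0.21,0,0,0,0,-1],[0.09,0.13,0,0,0,0,-1],[0,0,0.05,0,0,0,-1],[0,0,0.04,0,0,0,-1],[0,0,0.025,0,0,0,-1],[0,0,0.01,0,0,0,-1],[0,0,0,0,0,0,-1],[0,0,0,0,0,0,-1],[0,0,0,0,0,0,-1]],
  ],
)

```text
t: 13.3
tool_pos: [603.3, -57.6, 226.0]
tcp_rot: [0.0, 0.59, 0.808, 0.0]
force: [0.5, 0.2, -2.2]
grip_width: 0.271
```

```bash
python3 -c "
from h import *;go(603.2,-56.8,222.9)"
```

```text
t 13.3 pos [603.31 -57.59 226.  ] phi 1.88 tilt [0.0005 0.0001] F [ 0.53  0.18 -2.2 ] grip 0.271
shares [0.007 0.001 0.026] mm [0.79 0.13 3.1 ] turn share None
```

Request:
carry_out(
  increments=[
    [[0,0,0.01,0,0,0,-1],[0,0,0.01,0,0,0,-1],[0,0,0.006,0,0,0,-1],[0,0,0,0,0,0,-1],[0,0,0,0,0,0,-1],[0,0,0,0,0,0,-1]],
  ],
)

```text
t: 13.9
tool_pos: [603.5, -57.3, 222.8]
tcp_rot: [0.0, 0.59, 0.808, 0.0]
force: [0.3, -0.7, 0.8]
grip_width: 0.272
```

Request:
carry_out(
  increments=[
    [[0,0,-0.05,0,0,0,-1],[0,0,-0.075,0,0,0,-1],[-0.15,-0.08,0,0,0,0,-1],[-0.22,-0.11,0,0,0,0,-1],[-0.15,-0.08,0,0,0,0,-1],[0,0,0.04,0,0,0,-1],[0,0,0.03,0,0,0,-1],[0,0,0.02,0,0,0,-1],[0,0,0.01,0,0,0,-1],[0,0,0,0,0,0,-1],[0,0,0,0,0,0,-1],[0,0,0,0,0,0,-1]],
  ],
)

```text
t: 15.1
tool_pos: [591.6, -126.3, 225.7]
tcp_rot: [0.0, 0.589, 0.808, 0.0]
force: [0.6, -0.1, -2.7]
grip_width: 0.271
```

Request:
carry_out(
  increments=[
    [[0,0,0.01,0,0,0,-1],[0,0,0.01,0,0,0,-1],[0,0,0.006,0,0,0,-1],[0,0,0,0,0,0,-1],[0,0,0,0,0,0,-1],[0,0,0,0,0,0,-1]],
  ],
)

```text
t: 15.7
tool_pos: [591.6, -126.6, 222.7]
tcp_rot: [0.0, 0.59, 0.808, 0.0]
force: [-0.3, 0.4, 1.0]
grip_width: 0.275
```

Request:
carry_out(
  increments=[
    [[0,0,-0.05,0,0,0,-1],[0,0,-0.075,0,0,0,-1],[-0.15,-0.08,0,0,0,0,-1],[-0.22,-0.11,0,0,0,0,-1],[-0.15,-0.08,0,0,0,0,-1],[0,0,0.04,0,0,0,-1],[0,0,0.03,0,0,0,-1],[0,0,0.02,0,0,0,-1],[0,0,0.01,0,0,0,-1],[0,0,0,0,0,0,-1],[0,0,0,0,0,0,-1],[0,0,0,0,0,0,-1]],
  ],
)

```text
t: 16.9
tool_pos: [579.8, -195.7, 225.6]
tcp_rot: [0.0, 0.589, 0.808, 0.0]
force: [-0.6, -0.5, -2.9]
grip_width: 0.275
```

Request:
carry_out(
  increments=[
    [[0,0,0.01,0,0,0,-1],[0,0,0.01,0,0,0,-1],[0,0,0.006,0,0,0,-1],[0,0,0,0,0,0,-1],[0,0,0,0,0,0,-1],[0,0,0,0,0,0,-1]],
  ],
)

```text
t: 17.5
tool_pos: [579.8, -196.0, 222.6]
tcp_rot: [0.0, 0.59, 0.808, 0.0]
force: [0.6, 1.1, 0.7]
grip_width: 0.274
```

Only piston 3 is high; 1, 2, 4, 5 and 6 all read 2.5–3.2 N at z ≈ 222.8. Going back to 3.

Request:
carry_out(
  increments=[
    [[0,0,-0.05,0,0,0,-1],[0,0,-0.075,0,0,0,-1],[0.08,-0.15,0,0,0,0,-1],[0.12,-0.23,0,0,0,0,-1],[0.08,-0.15,0,0,0,0,-1],[0,0,0.04,0,0,0,-1],[0,0,0.03,0,0,0,-1],[0,0,0.02,0,0,0,-1],[0,0,0.01,0,0,0,-1],[0,0,0,0,0,0,-1],[0,0,0,0,0,0,-1],[0,0,0,0,0,0,-1]],
  ],
)

```text
t: 18.7
tool_pos: [509.2, -183.4, 225.6]
tcp_rot: [0.0, 0.59, 0.808, 0.0]
force: [-0.9, 1.2, 3.6]
grip_width: 0.272
```

Request:
carry_out(
  increments=[
    [[0,0,0.01,0,0,0,-1],[0,0,0.01,0,0,0,-1],[0,0,0.01,0,0,0,-1],[0,0,0,0,0,0,-1],[0,0,0,0,0,0,-1]],
  ],
)

```text
t: 19.2
tool_pos: [509.1, -183.4, 222.2]
tcp_rot: [0.0, 0.59, 0.808, 0.0]
force: [-0.8, 0.8, 7.7]
grip_width: 0.272
```

Request:
carry_out(
  increments=[
    [[0,0,0.01,0,0,0,-1],[0,0,0.01,0,0,0,-1],[0,0,0,0,0,0,-1],[0,0,0,0,0,0,-1],[0,0,0,0,0,0,-1]],
  ],
)

```text
t: 19.7
tool_pos: [509.2, -183.4, 220.1]
tcp_rot: [0.001, 0.589, 0.808, 0.0]
force: [-1.7, 1.1, 9.4]
grip_width: 0.276
```

Request:
carry_out(
  increments=[
    [[0,0,0.01,0,0,0,-1],[0,0,0,0,0,0,-1],[0,0,0,0,0,0,-1],[0,0,0,0,0,0,-1],[0,0,0,0,0,0,-1]],
  ],
)

```text
t: 20.2
tool_pos: [509.2, -183.4, 219.0]
tcp_rot: [0.001, 0.589, 0.808, 0.0]
force: [-2.4, 0.8, 9.1]
grip_width: 0.275
```

Request:
carry_out(
  increments=[
    [[0,0,0.01,0,0,0,-1],[0,0,0.01,0,0,0,-1],[0,0,0,0,0,0,-1],[0,0,0,0,0,0,-1],[0,0,0,0,0,0,-1],[0,0,0,0,0,0,-1]],
  ],
)

```text
t: 20.8
tool_pos: [509.2, -183.4, 216.6]
tcp_rot: [0.001, 0.589, 0.808, 0.0]
force: [-2.6, 2.4, 9.7]
grip_width: 0.272
```

Request:
carry_out(
  increments=[
    [[0,0,0,0,0,0,-1],[0,0,0,0,0,0,-1],[0,0,0,0,0,0,-1],[0,0,0,0,0,0,-1],[0,0,0,0,0,0,-1],[0,0,0,0,0,0,-1]],
  ],
)

```text
t: 21.4
tool_pos: [509.2, -183.4, 216.6]
tcp_rot: [0.001, 0.589, 0.808, 0.0]
force: [-1.9, 1.2, 10.0]
grip_width: 0.269
```

Request:
carry_out(
  increments=[
    [[0,0,0.01,0,0,0,-1],[0,0,0,0,0,0,-1],[0,0,0,0,0,0,-1],[0,0,0,0,0,0,-1],[0,0,0,0,0,0,-1],[0,0,0,0,0,0,-1]],
  ],
)

```text
t: 22.0
tool_pos: [509.2, -183.4, 215.4]
tcp_rot: [0.001, 0.589, 0.808, 0.0]
force: [-1.9, 2.1, 9.7]
grip_width: 0.277
```

Request:
carry_out(
  increments=[
    [[0,0,-0.03,0,0,0,-1],[0,0,-0.03,0,0,0,-1],[0,0,0,0,0,0,-1],[0,0,0,0,0,0,-1],[0,0,0,0,0,0,-1]],
  ],
)

```text
t: 22.5
tool_pos: [509.0, -183.4, 221.7]
tcp_rot: [0.0, 0.59, 0.808, 0.0]
force: [-0.7, 0.5, 4.2]
grip_width: 0.277
```

Request:
carry_out(
  increments=[
    [[0,0,0,0,0,0,-1],[0,0,0,0,0,0,-1]],
  ],
)

```text
t: 22.7
tool_pos: [509.0, -183.4, 221.7]
tcp_rot: [0.0, 0.59, 0.808, 0.0]
force: [0.1, 0.5, 3.8]
grip_width: 0.277
```

About 2 mm remains. Pressing a further 1.5 mm, then rechecking.

Request:
carry_out(
  increments=[
    [[0,0,0.03,0,0,0,-1],[0,0,0.025,0,0,0,-1],[0,0,0.0175,0,0,0,-1],[0,0,0,0,0,0,-1],[0,0,0,0,0,0,-1],[0,0,0,0,0,0,-1],[0,0,0,0,0,0,-1],[0,0,0,0,0,0,-1],[0,0,0,0,0,0,-1]],
  ],
)

```text
t: 23.6
tool_pos: [509.1, -183.4, 213.8]
tcp_rot: [0.001, 0.589, 0.808, 0.0]
force: [-1.6, 1.5, 9.3]
grip_width: 0.282
```

Request:
carry_out(
  increments=[
    [[0,0,-0.04,0,0,0,-1],[0,0,-0.04,0,0,0,-1],[0,0,0,0,0,0,-1],[0,0,0,0,0,0,-1],[0,0,0,0,0,0,-1]],
  ],
)

```text
t: 24.1
tool_pos: [508.8, -183.3, 222.2]
tcp_rot: [-0.0, 0.59, 0.808, -0.0]
force: [1.9, -0.5, 0.9]
grip_width: 0.276
```

Request:
carry_out(
  increments=[
    [[0,0,0,0,0,0,-1],[0,0,0,0,0,0,-1]],
  ],
)

```text
t: 24.3
tool_pos: [508.8, -183.3, 222.4]
tcp_rot: [-0.0, 0.59, 0.808, -0.0]
force: [1.4, -0.7, 1.4]
grip_width: 0.275
```

Request:
carry_out(
  increments=[
    [[0,0,-0.04,0,0,0,-1],[0,0,0,0,0,0,-1],[0,0,0.02,0,0,0,-1],[0,0,0.01,0,0,0,-1],[0,0,0.01,0,0,0,-1],[0,0,0,0,0,0,-1],[0,0,0,0,0,0,-1],[0,0,0,0,0,0,-1]],
  ],
)

```text
t: 25.1
tool_pos: [508.6, -183.3, 222.6]
tcp_rot: [-0.0, 0.59, 0.808, -0.0]
force: [-1.1, -0.3, 0.5]
grip_width: 0.274
```

Request:
carry_out(
  increments=[
    [[0,0,0,0,0,0,-1]],
  ],
)

```text
t: 25.2
tool_pos: [508.6, -183.3, 222.6]
tcp_rot: [-0.0, 0.59, 0.808, -0.0]
force: [-1.6, 1.0, 0.8]
grip_width: 0.273
```

Request:
carry_out(
  increments=[
    [[0,0,0.01,0,0,0,-1],[0,0,0,0,0,0,-1],[0,0,0,0,0,0,-1]],
  ],
)

```text
t: 25.5
tool_pos: [508.8, -183.4, 221.5]
tcp_rot: [0.0, 0.59, 0.808, -0.0]
force: [-2.0, 0.0, 2.5]
grip_width: 0.275
```

Request:
carry_out(
  increments=[
    [[0,0,0,0,0,0,-1]],
  ],
)

```text
t: 25.6
tool_pos: [508.8, -183.4, 221.4]
tcp_rot: [-0.0, 0.59, 0.808, -0.0]
force: [-2.3, 0.5, 2.0]
grip_width: 0.273
```

Request:
carry_out(
  increments=[
    [[0,0,-0.05,0,0,0,-1],[0,0,-0.085,0,0,0,-1],[0.15,0.08,0,0,0,0,-1],[0.22,0.11,0,0,0,0,-1],[0.15,0.08,0,0,0,0,-1],[0,0,0.05,0,0,0,-1],[0,0,0.04,0,0,0,-1],[0,0,0.015,0,0,0,-1],[0,0,0.01,0,0,0,-1],[0,0,0.01,0,0,0,-1],[0,0,0,0,0,0,-1],[0,0,0,0,0,0,-1],[0,0,0,0,0,0,-1]],
  ],
)

```text
t: 26.9
tool_pos: [520.6, -114.3, 222.8]
tcp_rot: [0.0, 0.59, 0.808, -0.0]
force: [-1.7, -0.8, 0.4]
grip_width: 0.271
```

Request:
carry_out(
  increments=[
    [[0,0,0,0,0,0,-1]],
  ],
)

```text
t: 27.0
tool_pos: [520.6, -114.2, 222.8]
tcp_rot: [0.0, 0.59, 0.808, -0.0]
force: [-0.7, -0.6, 1.0]
grip_width: 0.269
```

Request:
carry_out(
  increments=[
    [[0,0,0.01,0,0,0,-1],[0,0,0,0,0,0,-1],[0,0,0,0,0,0,-1]],
  ],
)

```text
t: 27.3
tool_pos: [520.7, -114.1, 221.5]
tcp_rot: [0.0, 0.59, 0.808, -0.0]
force: [-1.3, -1.7, 0.5]
grip_width: 0.273
```

Request:
carry_out(
  increments=[
    [[0,0,0,0,0,0,-1]],
  ],
)

```text
t: 27.4
tool_pos: [520.7, -114.1, 221.5]
tcp_rot: [0.0, 0.59, 0.808, -0.0]
force: [-1.2, -0.6, 2.0]
grip_width: 0.274
```

Force noise is about 0.5 N. Camera calls advance time by 0.05 s, so I'll average readings over them, here on 2 and then on 3.

```bash
cat > avg.py <<'E'
from cell import *;import numpy as np
a=[]
for i in range(24):
    read_camera("top");s=read_state();a.append([s["tool_pos"][2],s["force"][2]])
a=np.array(a);m=a.mean(0);print("z F z+F",m.round(2),m.sum().round(2),"sd",a.std(0).round(2),"sem",round((a.sum(1)).std()/24**.5,2))
E
python3 avg.py
```

```text
z F z+F [221.44   1.88] 223.31 sd [0.03 0.44] sem 0.09
```

Request:
carry_out(
  increments=[
    [[0,0,-0.05,0,0,0,-1],[0,0,-0.085,0,0,0,-1],[-0.15,-0.08,0,0,0,0,-1],[-0.22,-0.11,0,0,0,0,-1],[-0.15,-0.08,0,0,0,0,-1],[0,0,0.05,0,0,0,-1],[0,0,0.04,0,0,0,-1],[0,0,0.015,0,0,0,-1],[0,0,0.01,0,0,0,-1],[0,0,0.01,0,0,0,-1],[0,0,0.01,0,0,0,-1],[0,0,0,0,0,0,-1],[0,0,0,0,0,0,-1]],
  ],
)

```text
t: 29.9
tool_pos: [508.9, -183.1, 221.7]
tcp_rot: [0.0, 0.59, 0.808, 0.0]
force: [-1.5, 0.9, 1.9]
grip_width: 0.275
```

```bash
python3 avg.py
```

```text
z F z+F [221.49   2.29] 223.78 sd [0.07 0.73] sem 0.14
```

Piston 3 is 0.47 mm above piston 2, which is the lowest sound one, and about 0.2 mm above the sound mean, so it is level. Returning to the stand.

Request:
carry_out(
  increments=[
    [[0,0,-0.1,0,0,0,-1],[0,0,-0.15,0,0,0,-1],[0,0,-0.07,0,0,0,-1],[0.15,0.03,0,0,0,0,-1],[0.3,0.057,0,0,0,0,-1],[0.36,0.068,0,0,0,0,-1],[0.36,0.068,0,0,0,0,-1],[0.36,0.068,0,0,0,0,-1],[0.36,0.068,0,0,0,0,-1],[0.36,0.068,0,0,0,0,-1],[0.36,0.068,0,0,0,0,-1],[0.36,0.068,0,0,0,0,-1],[0.36,0.068,0,0,0,0,-1],[0.3,0.057,0,0,0,0,-1],[0.2,0.038,0,0,0,0,-1],[0.1,0.02,0,0,0,0,-1],[0,0,0,0,0,0,-1],[0,0,0,0,0,0,-1]],
  ],
)

```text
t: 32.9
tool_pos: [450.2, 292.6, 259.6]
tcp_rot: [-0.0, 0.59, 0.808, -0.0]
force: [0.6, -0.4, -2.8]
grip_width: 0.272
```

```bash
python3 -c "
from h import *;go(448.95,300.29,172.1,1.8806)"
```

```text
t 32.9 pos [450.22 292.58 259.63] phi 1.8805 tilt [-0.0005 -0.0006] F [ 0.64 -0.45 -2.77] grip 0.272
shares [0.065 0.01  0.729] mm [ 7.76  1.2  87.52] turn share -0.0
```

Request:
carry_out(
  increments=[
    [[0.065,0.01,0,0,0,0,-1],[0,0,0,0,0,0,-1],[0,0,0,0,0,0,-1]],
  ],
)

```text
t: 33.2
tool_pos: [449.2, 300.6, 259.9]
tcp_rot: [-0.0, 0.59, 0.808, 0.0]
force: [0.3, 0.1, -2.5]
grip_width: 0.271
```

```bash
python3 -c "
from h import *;go(448.95,300.29,172.1,1.8806)"
```

```text
t 33.2 pos [449.24 300.58 259.92] phi 1.88 tilt [0.0001 0.0001] F [ 0.29  0.15 -2.54] grip 0.271
shares [-0.002 -0.003  0.732] mm [-0.2  -0.38 87.82] turn share -0.001
```

Request:
carry_out(
  increments=[
    [[0,0,0.05,0,0,0,-1],[0,0,0.08,0,0,0,-1],[0,0,0.08,0,0,0,-1],[0,0,0.08,0,0,0,-1],[0,0,0.04,0,0,0,-1],[0,0,0,0,0,0,-1],[0,0,0,0,0,0,-1]],
  ],
)

```text
t: 33.9
tool_pos: [449.2, 301.0, 220.2]
tcp_rot: [0.0, 0.59, 0.808, -0.0]
force: [0.1, -0.4, -1.5]
grip_width: 0.275
```

Request:
carry_out(
  increments=[
    [[0,0,0.08,0,0,0,-1],[0,0,0.08,0,0,0,-1],[0,0,0.08,0,0,0,-1],[0,0,0.08,0,0,0,-1],[0,0,0.04,0,0,0,-1],[0,0,0.02,0,0,0,-1],[0,0,0,0,0,0,-1],[0,0,0,0,0,0,-1]],
  ],
)

```text
t: 34.7
tool_pos: [449.3, 301.1, 174.9]
tcp_rot: [0.0, 0.59, 0.808, 0.0]
force: [0.1, -0.2, -2.8]
grip_width: 0.272
```

In the hole with no contact force. Setting the last 2.8 mm down.

Request:
carry_out(
  increments=[
    [[0,0,0.015,0,0,0,-1],[0,0,0.008,0,0,0,-1],[0,0,0,0,0,0,-1],[0,0,0,0,0,0,-1]],
  ],
)

```text
t: 35.1
tool_pos: [449.3, 301.0, 172.1]
tcp_rot: [0.0, 0.59, 0.808, 0.0]
force: [-0.8, -0.1, 0.2]
grip_width: 0.274
```

The collar is on the stand, with its weight taken up. Releasing and rising.

Request:
carry_out(
  increments=[
    [[0,0,0.003,0,0,0,-1],[0,0,0,0,0,0,1],[0,0,0,0,0,0,1],[0,0,0,0,0,0,1],[0,0,0,0,0,0,1],[0,0,0,0,0,0,1],[0,0,0,0,0,0,1],[0,0,0,0,0,0,1],[0,0,0,0,0,0,1]],
  ],
)

```text
t: 36.0
tool_pos: [449.1, 300.9, 171.5]
tcp_rot: [0.0, 0.59, 0.808, -0.0]
force: [0.4, 0.3, -0.0]
grip_width: 0.997
```

Request:
carry_out(
  increments=[
    [[0,0,-0.05,0,0,0,1],[0,0,-0.15,0,0,0,1],[0,0,-0.3,0,0,0,1],[0,0,-0.3,0,0,0,1],[0,0,-0.3,0,0,0,1],[-0.2,0,0,0,0,0,1],[-0.35,0,0,0,0,0,1],[-0.35,0,0,0,0,0,1],[-0.35,0,0,0,0,0,1],[-0.2,0,0,0,0,0,1],[0,0,0,0,0,0,1],[0,0,0,0,0,0,1]],
  ],
)

```text
t: 37.2
tool_pos: [502.3, 134.7, 303.9]
tcp_rot: [0.0, 0.59, 0.807, 0.0]
force: [-0.2, -0.1, -0.5]
grip_width: 1.003
```

Run:
```python
from cell import *;import cv2,numpy as np
f=lambda im,x,y,w,h,k:np.clip(cv2.resize(im[y:y+h,x:x+w],None,fx=k,fy=k,interpolation=cv2.INTER_CUBIC)*1.5,0,255).astype('uint8')
t=read_camera("top")["image"];s=read_camera("side")["image"]
cv2.imwrite("pics/g4.png",np.hstack([f(t,140,215,135,150,3),f(s,250,250,130,150,3)]))
```

```text
(no output)
```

View pics/g4.png

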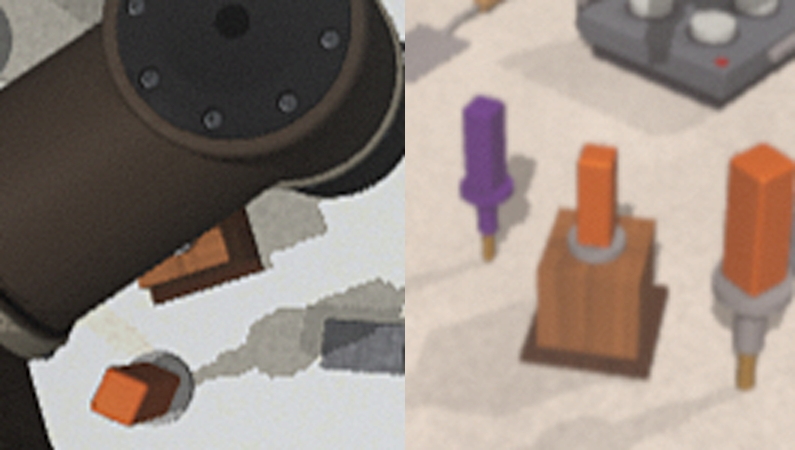

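The side crop shows the probe upright in the stand with its collar flat on top, at about (597,240). Both decoys are unmoved and the gripper is clear.

```bash
python3 -c "
from cell import *;print(finish_job(), read_state()['t'])"
```

```text
the job is handed in; nothing more can be done
the job is handed in; nothing more can be done
```

The job is handed in: I touched the six pistons in order and found number 3 (near row, right) about 5 mm high. I pressed it level and stood the probe back in its stand, using about 37 s of the 72 s.

- **Level check:** averaged touches put piston 3 about 0.5 mm above piston 2, which is one of the two lowest sound ones. Against the average of the five sound pistons it is about 0.2 mm high. These are good to about 0.2–0.4 mm because the force reading is noisy; the 1, 4, 5 and 6 heights rest on single readings.
- **Other pistons:** they felt at most about 4 N from the probe, well under the 10 N at which they stay put. I touched piston 2 again after pressing, to check that the probe had not slipped in the grip, and its height had not changed.
- **Probe and surroundings:** the last picture shows the probe upright with its collar on the stand, both look-alike probes where they were, and the gripper clear. I did not take a fresh picture of the bystanders away from the stand.

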